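# Counterpoise a steel block on a double-pan trip balance

## Robot

A 6-joint arm with a two-finger parallel gripper is mounted at the origin on the work surface. World frame = base frame: x ahead of the robot, y to its left, z up, the work surface at z = 0. Lengths are in m, angles in rad, forces in N, time in s.
With the tool pointing down it reaches from about 0.3 to 0.825 m from the base axis. Payload 5.4 kg.
Tool frame: the origin (TCP) lies at the very end of the fingers, on their centre line; the grasp point (between the pads) lies 19 mm behind it; z points along the fingers, x is the direction in which the jaws open and shut, and the axes are right-handed (so a half turn about z gives the same grasp; the last joint's range is limited). The gripper opens to 92 mm and grips with 3 to 60 N. Pads are 20 mm wide; open, the fingers measure 128 mm over their backs; the gripper's body (75 mm by 189 mm) begins 69 mm behind the grasp point.
Start: joints at [1.035, 0.158, 1.597, -0, 1.386, -0.21], TCP at [0.184, 0.545, 0.215] pointing down, gripper open.
Joint ranges: [-2.91, 2.91], [-0.94, 2.29], [0.18, 2.7], [-1.29, 4.43], [0.17, 2.64], [-3, 3]. Speed limits (rad/s): [2.57, 2.57, 3.14, 3.14, 3.14, 3.14].

## Interface

Orientations are given as a rotation vector (axis times angle).
In Python, from workcell import bot gives the robot as it stands. Calls block until the motion is done:
- bot.goto(position, orientation): joint-space move of the TCP to a pose.
- bot.line_to(position, rot=None, max_speed=0.15): straight line of the TCP; rot=None keeps the orientation; max_speed is the mean speed in m/s.
- bot.set_joints(angles): joint-space move.
- bot.set_gripper(opening, newtons=None): opening from 0.0 (shut) to 1.0 (fully open); newtons is the grip in N (None keeps the last); returns when the fingers have stopped.
- bot.hold(seconds).
- bot.inverse_kinematics(position, orientation): joint angles nearest the present ones, or None.
- bot.read_camera(name): name is "scene" or "side" or "wrist"; returns a dict with "pixels" (420x560x3 uint8, blue, green, red), "fx", "fy", "cx", "cy" (pixels), "k1" (the pictures are not rectified: a ray, as slopes to the right and down, at radius r is drawn at 1 + k1 r^2 times it, then the intrinsics apply), "R" (3x3) and "t" (3): a world point X has camera coordinates R X + t. Camera axes: x right, y down, z forward; pixel columns grow to the right and rows downward; lengths in m; the calibration is good to about 2 mm. A picture is of the moment at which its call begins. There is no depth.
A pose or a line that the arm cannot do raises bot.MotionError and nothing moves.
- bot.job_done(): hands the job in, once; it reports no verdict.
Readings, each from a call of its own:
- bot.current_clock(): time.
- bot.current_joints(): joint angles.
- bot.current_joint_vel(): joint speeds.
- bot.current_effort(): joint torques, N m.
- bot.current_ee_pos(): TCP position.
- bot.current_tool_rot(): TCP orientation.
- bot.current_contact_force(): force on the tool from outside, world axes, zero at the start.
- bot.current_ft_torque(): the same for the moment, N m.
- bot.current_opening(): opening from 0.0 (shut) to 1.0 (fully open).
Only numpy, scipy, OpenCV 4.12 (cv2) and the standard library are available. Lean on these libraries where they do the work, as an engineer would, in place of code of your own. Each camera call takes 0.05 s, during which the arm holds its last target. There are 200 camera calls.

## Task

Weigh the steel block: slip the large brass slotted mass onto the stem of the balance's empty pan, its slot home round the stem and lying flat on the carrier foot, then push the sliding poise along the front rail until the beam floats level with the pointer still on the green mark. The pivots are delicate, so slide the mass in and set it down gently, move the poise by light, slow fingertip nudges with the fingers shut (never pinch it or lean on the beam), leave the other masses, the rider hook, the forceps and the block alone, and let go of everything at the end.

Things in the scene. Friction and masses are not known exactly. Their poses are not given: they have to be found in the camera images.
- balance: Double-pan trip balance: fixed grey-green casting 110 mm deep (x), 300 mm long (y). Origin: centre of its underside. x points from the front rail (robot's side) to the back, y to the load pan. Beam pivot: along x, 85 mm up. Pan centres 105 mm to +y (load pan, with the block) and -y (weight pan, with a stem). A pointer and scale plate stand at the centre, up to 240 mm high.
- beam_pivot (a point): Centre of the moving beam, on its pivot axis; the beam carries both pans, stem, front rail and poise. The pans are 124 mm wide discs kept level by a linkage; at beam level their tops are 117 mm above the bench, and each rises or sinks 12.5 mm at the beam's stops.
- beam (a joint): Tilt, rad: 0 level, -0.12 stop with load pan low (the start), +0.12 stop with weight pan low. When loads nearly balance it floats between the stops like a weak damped spring: about 0.0085 rad per mm of poise, so a 28 mm span; settles within 1.5 s. A finger on the poise tips it and shifts the tab 2 to 5 mm: back off 15 mm, then read. Level enough: within 0.02 and still.
- poise (a joint): Poise on its rail, m: 0 = end stop on the load pan's side, 0.1 = end stop on the weight pan's side. Larger adds weight to the weight pan's side, about 1 g per mm. It drags with about 1.5 N plus 20 N per m/s and stays where it is left.
- poise_tab (a point): Centre of the brass push tab on the poise: upright block 12 mm wide along the rail, 14 mm across it, 36 mm high, 105 mm above the bench at beam level (it rises or sinks up to 6 mm as the beam tilts). It goes along the balance's -y as the poise value grows, 100 mm in front (-x) of the balance's centre. 18 mm below this point begins the poise's body (16 mm along the rail), 25 mm below it the rail.
- carrier_foot (a point): Centre of the top of the carrier foot on the weight pan: brass disc 40 mm wide, 8 mm high, where the slotted mass rests. A steel stem 6 mm thick rises from it; a brass knob 16 mm wide tops the stem, from 45 to 57 mm above this point, so a slotted mass goes in sideways below the knob. Axes as the balance's; stays level.
- brass_center (a point): Centre (half-way up) of the large brass slotted mass: disc 54 mm wide, 20 mm thick, 0.34 kg, lying flat on the bench, the largest brass disc there. Its slot, 9.5 mm wide (mouth eased to 15 mm), runs from the centre to the rim along its own +x and ends 4 mm beyond the centre on the -x side: with the stem against the slot's end, the mass is 1 mm off centre.
- brass_mass: The same mass; origin at the centre of its underside.
- block_center (a point): Centre of the steel block, 50 x 40 x 25 mm, lying on the load pan. Its mass is unknown, 30 to 80 g more than the large brass mass. Leave it.
- load_pan_top (a point): Centre of the load pan's upper face.
- pointer_tip (a point): Red tip of the beam's pointer, 142 mm above the pivot; it swings along the balance's y: to +y as the load pan sinks, to -y as the weight pan sinks.
- level_mark (a point): Fixed point where the pointer's tip stands when the beam is level, above the 6 mm wide green band of the white scale plate.
- small_center (a point): Centre of the small brass slotted mass, 38 mm wide, 12 mm thick, on the bench: a bystander.
- iron_center (a point): Centre of the dark iron slotted mass, 54 mm wide, 14 mm thick, on the bench: a bystander.
- rider: Aluminium rider hook of 5 mm wire, about 50 mm long, lying on the bench: a bystander.
- forceps: Brass forceps, 110 mm long, 4 mm thick, lying on the bench: a bystander.
There are look-alikes about, which are no part of the job. Leave any red or turquoise look-alike of the brass_mass alone.

How it is judged:
By the outcome, as a careful person would: the job done as asked, in the order asked, and still so for the second after the job is handed in, with the robot touching nothing.
It also fails if it takes over 72 s, if anything falls off the work surface, if the arm or the gripper's body presses on something with over 40 N, if the wrist force passes 120 N, or if a joint passes its speed limit or range.

## Working session

There is one attempt and no reset: what is moved stays moved. The work goes in short steps, each a Python script; the robot and the scene stay as the last script left them, time stands still between calls to the robot, and variables do not carry over. Pictures are saved under pics/ and viewed, on a budget of 10 in all, crops included, one or two more only if the job needs it, and the job is handed in when it is done.

```bash
ls; mkdir -p pics
python3 - <<'E'
from workcell import bot
import cv2,pickle,numpy as np
d={n:bot.read_camera(n) for n in("scene","side","wrist")}
pickle.dump(d,open('c0.pkl','wb'))
for n in d:
    cv2.imwrite(f'pics/{n}0.png',d[n]['pixels']); c=d[n]
    print(n,c['fx'],c['k1'],(-c['R'].T@c['t']).round(3),c['R'][2].round(2))
a=np.hstack([d['scene']['pixels'],d['side']['pixels']])
print(bot.current_tool_rot(),bot.current_clock())
E
```

```text
pics
scene 411.89126583201147 -0.01421628815644941 [ 1.315 -0.253  0.769] [-0.76  0.24 -0.6 ]
side 483.2575264715884 -0.025069315302211036 [ 0.345 -0.758  0.827] [ 0.14  0.73 -0.67]
wrist 305.0817171963535 -0.044823276946587984 [0.115 0.567 0.384] [ 0.25 -0.09 -0.97]
[ 2.55180476e+00  1.83139973e+00 -2.10101172e-03] 0.15
```

View pics/scene0.png

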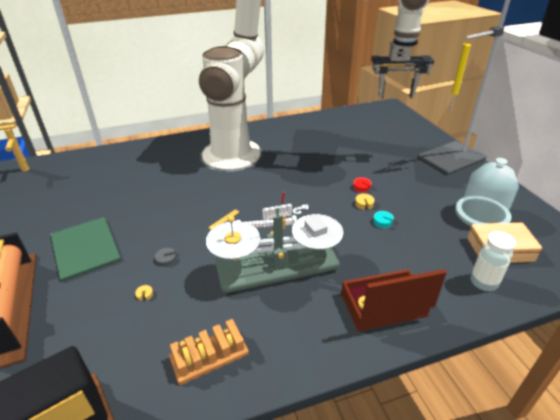

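View pics/side0.png

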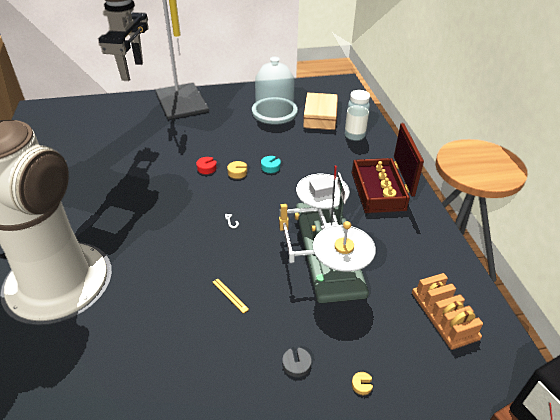

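Candidates for the large brass mass are the brass disc at scene (365,202) / side (237,170), the small brass disc at scene (144,293) / side (362,383), discs in the case and rack, and the red (206,165) and turquoise (270,164) look-alikes. I choose side (237,170) because it is the largest loose brass disc. The weight pan, with knob and foot, is at side (345,245). The tab is at side (284,217).

```bash
cat > h.py <<'E'
import numpy as np,cv2,pickle
def ray(c,u,v):
    q=np.array([(u-c['cx'])/c['fx'],(v-c['cy'])/c['fy']]);p=q.copy()
    for _ in range(20): p=q/(1+c['k1']*(p@p))
    return -c['R'].T@c['t'], c['R'].T@np.array([p[0],p[1],1])
def plane(c,uv,z):
    o,d=ray(c,*uv); return o+d*(z-o[2])/d[2]
def proj(c,X):
    x=c['R']@np.asarray(X,float)+c['t'];p=x[:2]/x[2];p=p*(1+c['k1']*(p@p))
    return np.array([c['fx']*p[0]+c['cx'],c['fy']*p[1]+c['cy']])
def tri(c1,a,c2,b):
    o1,d1=ray(c1,*a);o2,d2=ray(c2,*b);d1=d1/np.linalg.norm(d1);d2=d2/np.linalg.norm(d2)
    s=np.linalg.lstsq(np.c_[d1,-d2],o2-o1,rcond=None)[0]
    p,q=o1+s[0]*d1,o2+s[1]*d2; return (p+q)/2,np.linalg.norm(p-q)
def blobs(img,lo,hi,box=None,amin=15):
    m=cv2.inRange(cv2.cvtColor(img,cv2.COLOR_BGR2HSV),lo,hi)
    if box:
        k=np.zeros_like(m);x0,y0,x1,y1=box;k[y0:y1,x0:x1]=255;m&=k
    n,l,s,c=cv2.connectedComponentsWithStats(m)
    return m,[(c[i].round(1),s[i].tolist()) for i in range(1,n) if s[i][4]>=amin]
YEL=((15,90,80),(35,255,255));RED=((0,150,80),(8,255,255))
E
python3 - <<'E'
from h import *
d=pickle.load(open('c0.pkl','rb'));S,D=d['scene'],d['side']
for n,c,b in(('scene',S,(190,150,410,310)),('side',D,(180,140,400,300))):
    print(n,'yel',blobs(c['pixels'],*YEL,b,6)[1]);print('red',blobs(c['pixels'],*RED,b,3)[1])
    print('white',blobs(c['pixels'],(0,0,190),(180,40,255),b,300)[1])
    print('green',blobs(c['pixels'],(45,25,25),(95,255,130),b,300)[1])
a=cv2.resize(D['pixels'][140:330,190:400],None,fx=3,fy=3,interpolation=cv2.INTER_CUBIC)
cv2.imwrite('pics/sidecrop.png',a)
E
```

```text
scene yel [(array([364.2, 200.8]), [355, 193, 20, 16, 269]), (array([225.5, 218.4]), [209, 210, 30, 19, 173]), (array([283.5, 221.9]), [282, 217, 4, 11, 24]), (array([271.9, 231.9]), [271, 231, 3, 3, 8]), (array([232.5, 237.5]), [225, 232, 16, 11, 137]), (array([280.6, 255.1]), [278, 253, 6, 6, 29]), (array([361.3, 301.7]), [357, 296, 9, 13, 83])]
red [(array([361.6, 184.4]), [354, 178, 17, 14, 200]), (array([375.9, 283. ]), [343, 270, 67, 40, 742]), (array([361. , 295.4]), [357, 293, 9, 7, 11])]
white [(array([225.1, 160.4]), [203, 150, 48, 19, 555]), (array([236.2, 238.2]), [206, 215, 69, 44, 1596]), (array([316.1, 230.6]), [286, 214, 57, 35, 1309])]
green [(array([273.9, 265. ]), [214, 209, 127, 85, 3125])]
side yel [(array([236.8, 169.3]), [227, 161, 20, 18, 304]), (array([384.8, 181.8]), [376, 161, 20, 36, 298]), (array([395.9, 164.6]), [394, 161, 5, 8, 20]), (array([283.3, 216.6]), [279, 204, 10, 27, 183]), (array([296.5, 215.9]), [295, 213, 5, 7, 28]), (array([346.7, 224.6]), [343, 221, 9, 8, 53]), (array([313.3, 227.8]), [312, 225, 4, 7, 21]), (array([343.9, 245.7]), [335, 238, 19, 16, 229]), (array([224.6, 289.5]), [212, 279, 28, 21, 153])]
red [(array([205.9, 165. ]), [196, 157, 20, 17, 281]), (array([374.9, 178.4]), [354, 158, 46, 43, 312]), (array([334.8, 171.3]), [334, 165, 3, 13, 19]), (array([386., 208.]), [385, 208, 3, 1, 3]), (array([384., 211.]), [383, 211, 3, 1, 3])]
white [(array([313.9, 191. ]), [287, 173, 47, 39, 933]), (array([336.7, 248.2]), [284, 215, 91, 61, 2396])]
green [(array([308.1, 225. ]), [299, 212, 24, 38, 456]), (array([338.9, 285.6]), [306, 255, 63, 45, 1376])]
```

View pics/sidecrop.png

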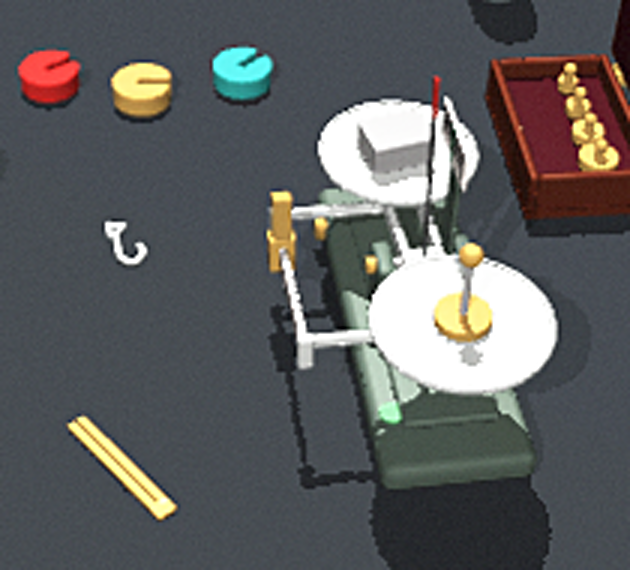

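The crop shows the brass disc at side (237,170), between the red and turquoise ones, with its slot facing image right (world +x). The weight pan centre is at about (344,247), the load pan centre at about (323,190), and the poise tab is at the load end of the rail.

Run:
```python
from h import *
d=pickle.load(open('c0.pkl','rb'));S,D=d['scene'],d['side']
print('wpan',plane(D,(344.2,247),.1295),'lpan',plane(D,(323,190.5),.1045))
print('wpan S',plane(S,(234,238),.1295),'lpan S',plane(S,(317.5,232.5),.1045))
print('brass tri',tri(S,(364.5,201.2),D,(236.8,169.5)),plane(D,(236.8,169.5),.012),plane(S,(364.5,201.2),.012))
print('foot',tri(S,(232.5,237.5),D,(343.9,245.7)))
print('tab',plane(D,(284,211),.111))
# slot direction
a=plane(D,(190+142/3,140+80.5/3),.02);b=plane(D,(190+172/3,140+80/3),.02);print('slot',a,b)
from workcell import bot
p,r=[.18,.55,.3],bot.current_tool_rot()
w=d['wrist'];print('wrist cam offset',-w['R'].T@w['t']-bot.current_ee_pos(), w['R'].round(2).tolist())
```

```text
wpan [ 0.60277322 -0.13067439  0.1295    ] lpan [0.61484256 0.07580857 0.1045    ]
wpan S [ 0.60296614 -0.12776644  0.1295    ] lpan S [0.62376375 0.07468522 0.1045    ]
brass tri (array([0.43722664, 0.31555487, 0.00872748]), np.float64(0.0013991286809801968)) [0.43673051 0.31237133 0.012     ] [0.4417991  0.31229964 0.012     ]
foot (array([ 0.60233321, -0.13049811,  0.13216382]), np.float64(0.0015386736447216974))
tab [0.50972795 0.01471999 0.111     ]
slot [0.43875501 0.31366983 0.02      ] [0.4660733 0.3096342 0.02     ]
wrist cam offset [-0.06909751  0.02305753  0.16966676] [[0.32, 0.95, -0.0], [0.92, -0.31, 0.26], [0.25, -0.09, -0.97]]
```

```bash
cat >> h.py <<'E'
from scipy.spatial.transform import Rotation as Ro
def rv(a):
    """tool down, tool y (= slot direction, away from camera) at world heading a"""
    y=np.array([np.cos(a),np.sin(a),0]);z=np.array([0,0,-1.]);return Ro.from_matrix(np.c_[np.cross(y,z),y,z]).as_rotvec()
E
python3 - <<'E'
from h import *
from workcell import bot
for a in(-.15,):print(bot.inverse_kinematics([.438,.313,.003],rv(a)))
for a in(np.pi/2-.08,np.pi/4):
  for p in([.6,-.13,.14],[.6-.08*np.cos(a),-.13-.08*np.sin(a),.14]):print(a,bot.inverse_kinematics(p,rv(a)))
bot.goto([.425,.313,.16],rv(-.15))
c=bot.read_camera('wrist');pickle.dump(c,open('w1.pkl','wb'))
cv2.imwrite('pics/w1.png',c['pixels']);print(bot.current_clock(),bot.current_ee_pos(),proj(c,[.438,.313,.02]),blobs(c['pixels'],*YEL)[1])
E
```

```text
[ 3.95861213e-01  3.36094872e-01  1.84612742e+00 -4.44089210e-16
  9.59370365e-01 -1.02493511e+00]
1.4907963267948965 [-0.40993375  0.32061038  1.55637576  0.          1.26460651  2.81165891]
1.4907963267948965 [-0.53126298  0.35886956  1.50790582  0.          1.27481727  2.69032967]
0.7853981633974483 [-4.09933748e-01  3.20610377e-01  1.55637576e+00 -4.44089210e-16
  1.26460651e+00 -2.76612824e+00]
0.7853981633974483 [-0.54093205  0.22406776  1.67384689  0.          1.24367801 -2.89712654]
1.475 [0.42460518 0.31392583 0.16027319] [278.59815499 211.96504403] [(array([278.9, 210.7]), [253, 185, 53, 53, 2156]), (array([ 83.4, 328.8]), [69, 299, 38, 61, 1087]), (array([470.4, 329.1]), [449, 299, 37, 61, 1068]), (array([433.5, 380.8]), [254, 369, 306, 20, 2365])]
```

View pics/w1.png

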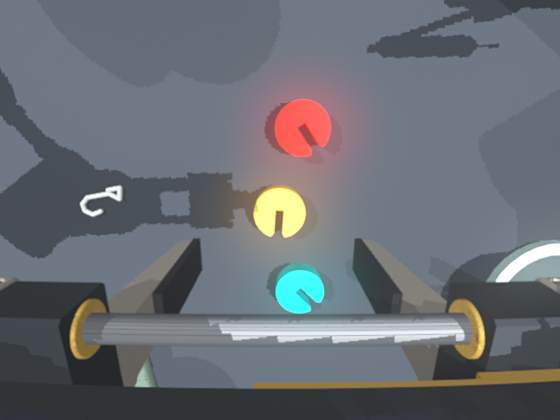

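The brass mass is at (279,211) and the slot points down the image (tool +y, about world +x). Red is at (303,128) and turquoise at (300,288). Next I refine the pose from the mask and grasp.

Run:
```python
from h import *
from workcell import bot
c=pickle.load(open('w1.pkl','rb'))
m,_=blobs(c['pixels'],*YEL,(245,175,315,245))
cn=max(cv2.findContours(m,cv2.RETR_EXTERNAL,cv2.CHAIN_APPROX_NONE)[0],key=cv2.contourArea)
P=np.array([plane(c,p,.02)[:2] for p in cv2.convexHull(cn)[:,0].astype(float)],np.float32)
(ctr,r)=cv2.minEnclosingCircle(P);h=np.zeros_like(m);cv2.drawContours(h,[cv2.convexHull(cn)],-1,255,-1)
s=cv2.morphologyEx(h&~m,cv2.MORPH_OPEN,np.ones((3,3)))
v,u=np.nonzero(s);W=np.array([plane(c,(a,b),.02)[:2] for a,b in zip(u,v)])
print('ctr',ctr,r,'slot px',len(u),W.mean(0)-ctr)
vx=np.linalg.svd(W-W.mean(0))[2][0];vx*=np.sign(vx[0]);print('slot axis',vx,np.arctan2(vx[1],vx[0]),'ctr->',np.arctan2(*(W.mean(0)-ctr)[::-1]))
a2=np.arctan2(*(W.mean(0)-ctr)[::-1]);np.save('g.npy',[*ctr,a2])
```

```text
ctr (0.4379064440727234, 0.3137902617454529) 0.02954721450805664 slot px 62 [ 0.02364838 -0.00499721]
slot axis [0.98135362 0.19221102] 0.19341468522748417 ctr-> -0.2082494014003688
```

Run:
```python
from h import *
c=pickle.load(open('w1.pkl','rb'));im=c['pixels'][178:246,244:314]
cv2.imwrite('pics/w1c.png',cv2.resize(im,None,fx=8,fy=8,interpolation=cv2.INTER_NEAREST))
```

```text
(no output)
```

View pics/w1c.png

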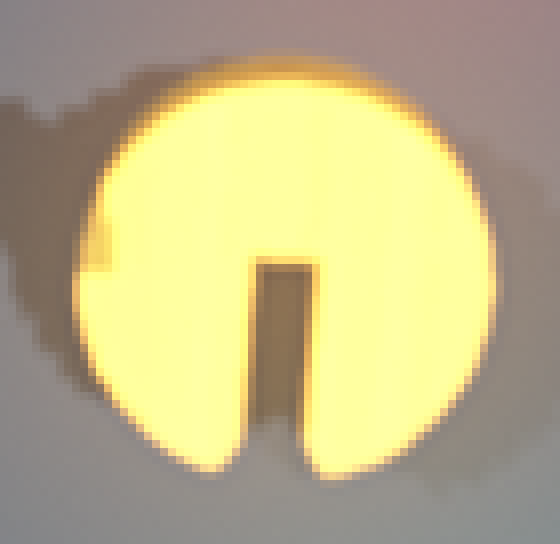

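The crop shows the top face centred at crop (286,286), which is pixel (279.7,213.7). The slot end is at (285,262) and the mouth at (272,430).

Run:
```python
from h import *
from workcell import bot
c=pickle.load(open('w1.pkl','rb'))
f=lambda x,y:plane(c,(243.5+x/8,177.5+y/8),.02)[:2]
ctr=f(286,286);e=f(285,262);m=f(272,430);a=np.arctan2(*(m-e)[::-1])
print(ctr,a,'r',np.linalg.norm(f(78,286)-f(495,286))/2,'slot end',np.linalg.norm(e-ctr))
p=[*ctr,.06]
bot.goto(p,rv(a)); bot.line_to([*ctr,.004],max_speed=.12)
print(bot.current_contact_force())
bot.set_gripper(0.3,25);bot.hold(.1)
print(bot.current_opening(),bot.current_opening()*.092,bot.current_ee_pos(),bot.current_contact_force())
bot.line_to([*ctr,.2],max_speed=.2)
print(bot.current_contact_force(),bot.current_opening(),bot.current_clock())
np.save('g.npy',[*ctr,a])
```

```text
[0.43949442 0.31347548] -0.22034047018483602 r 0.027525695978281327 slot end 0.0032854946267649324
[ 0.39997647 -1.06953473  0.14270478]
0.5811215906120681 0.05346318633631027 [0.43958392 0.31354869 0.0041182 ] [-0.61222297  0.73972791 -0.22455693]
[-0.32704223  0.23276832 -3.51998935] 0.5846366203837441 4.475
```

Run:
```python
from h import *
from workcell import bot
b=np.pi/2-.08;u=np.array([np.cos(b),np.sin(b)]);F=np.array([.6023,-.1305])
x,y,a=np.load('g.npy');bot.line_to([x,y,.33],max_speed=.3)
q=F+u*.03;bot.goto([*q,.34],rv(b))
c=bot.read_camera('wrist');pickle.dump(c,open('w2.pkl','wb'))
cv2.imwrite('pics/w2.png',c['pixels']);print(bot.current_clock(),bot.current_ee_pos(),bot.current_joints(),bot.current_opening())
print(proj(c,[*F,.1375]),proj(c,[*F,.1885]),blobs(c['pixels'],*YEL)[1])
```

```text
8.2917 [ 0.60471893 -0.10030521  0.3400078 ] [-3.61293579e-01  2.08965678e-01  1.29553031e+00  9.11201649e-05
  1.63710995e+00  2.85970419e+00] 0.5762148575139396
[277.18755482 164.77820599] [277.24704635 170.49254509] [(array([30. ,  4.8]), [21, 0, 19, 11, 174]), (array([277.4,   6. ]), [264, 0, 27, 14, 280]), (array([38.2, 38.2]), [27, 20, 22, 37, 415]), (array([124.8,  44.2]), [120, 42, 10, 5, 18]), (array([110.4,  48.8]), [102, 45, 17, 8, 51]), (array([131.3,  56.7]), [118, 51, 28, 14, 291]), (array([113.3,  62.4]), [105, 55, 21, 15, 170]), (array([ 67.3, 168.4]), [34, 61, 69, 222, 2884]), (array([133.1,  81.2]), [117, 74, 34, 16, 299]), (array([127.,  92.]), [116, 87, 27, 11, 55]), (array([134.1, 112.3]), [122, 108, 26, 11, 62]), (array([148.2, 123.1]), [135, 118, 27, 13, 197]), (array([416.6, 155.2]), [398, 126, 39, 59, 667]), (array([140.7, 132.9]), [130, 129, 24, 8, 48]), (array([276.4, 163.5]), [261, 148, 31, 32, 720]), (array([276.9, 255.8]), [227, 210, 101, 95, 6768]), (array([157. , 330.9]), [148, 301, 24, 60, 689]), (array([400.6, 331.4]), [392, 301, 15, 60, 330]), (array([377.4, 381.4]), [169, 371, 351, 17, 2553])]
```

View pics/w2.png

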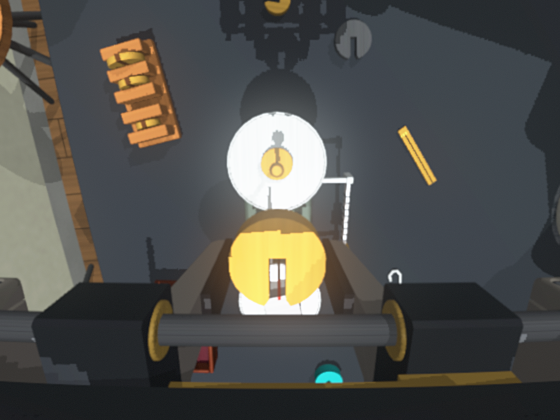

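The foot is at (276,163), the knob at about (277,170) and the held mass at (277,257), with its slot pointing straight down the image (tool +y). I'll check the mass's lateral position and the foot by ray casting, then go to the pre-slide pose.

Run:
```python
from h import *
from workcell import bot
c=pickle.load(open('w2.pkl','rb'))
m,_=blobs(c['pixels'],*YEL,(240,130,310,195))
F=plane(c,(276.4,163.5),.1375);print('foot',F)
t=np.array([ 0.60471893,-0.10030521]);b=np.pi/2-.08;u=np.array([np.cos(b),np.sin(b)]);n=np.array([u[1],-u[0]])
S=plane(c,(277.5,257),.356);print('slot end rel TCP along,right',(S[:2]-t)@u,(S[:2]-t)@n)
for px in((228,262),(326,262)):
  w=plane(c,px,.356)[:2]-t;print('rim',w@u,w@n)
F=F[:2];np.save('F.npy',F)
pre=F-u*.075
bot.goto([*(F-u*.085),.3],rv(b))
bot.line_to([*pre,.1375+.004+.005],max_speed=.2)
d={k:bot.read_camera(k) for k in('scene','side')};pickle.dump(d,open('c3.pkl','wb'))
cv2.imwrite('pics/p3.png',np.hstack([cv2.resize(d['scene']['pixels'][170:290,180:300],(400,400),interpolation=cv2.INTER_CUBIC),cv2.resize(d['side']['pixels'][190:310,280:400],(400,400),interpolation=cv2.INTER_CUBIC)]))
print(bot.current_clock(),bot.current_ee_pos(),bot.current_contact_force())
```

```text
foot [ 0.60313408 -0.13212     0.1375    ]
slot end rel TCP along,right -0.005967304224546276 3.922296183406096e-05
rim -0.0029048593749765547 0.02718760050952452
rim -0.0030178021950112953 -0.026581087306600543
9.8667 [ 0.59849566 -0.20750234  0.14887274] [-0.27553193 -0.33576055 -3.89569083]
```

View pics/p3.png

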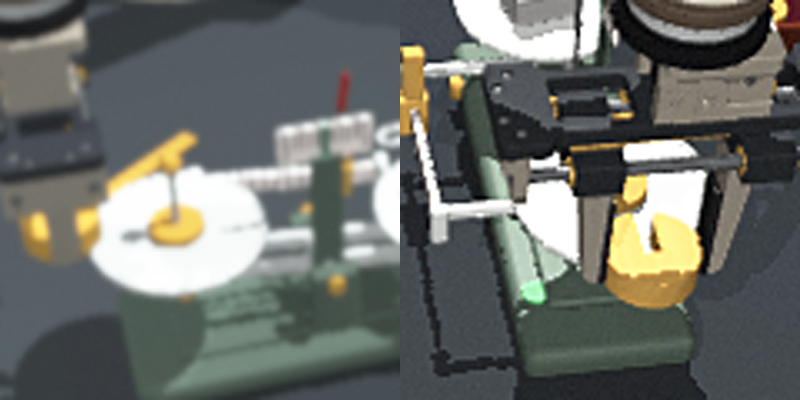

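The side view shows the slot facing the stem and aligned with it. I slide in with force watching.

Run:
```python
from h import *
from workcell import bot
F=np.load('F.npy');b=np.pi/2-.08;u=np.array([np.cos(b),np.sin(b)]);n=np.array([u[1],-u[0]]);z=.1375+.004+.003
bot.hold(.2);print(bot.current_ee_pos());f0=bot.current_contact_force()
def st(k):
    f=bot.current_contact_force()-f0;print(k,(bot.current_ee_pos()-[*F,z]).round(4),'u',(f[:2]@u).round(2),'n',(f[:2]@n).round(2),'z',f[2].round(2));return f
for s in(-.05,-.03,-.022,-.015,-.008,-.004,-.002,-.001,0,.0007,.0014,.002,.0025):
    bot.line_to([*(F+u*s),z],max_speed=.05 if s<-.02 else .025);bot.hold(.05)
    f=st(s)
    if np.hypot(*f[:2])>1.8:print('contact');break
d={k:bot.read_camera(k) for k in('scene','side','wrist')};pickle.dump(d,open('c4.pkl','wb'))
cv2.imwrite('pics/p4.png',np.hstack([cv2.resize(d['wrist']['pixels'][130:330,180:380],(400,400),interpolation=cv2.INTER_CUBIC),cv2.resize(d['side']['pixels'][190:310,280:400],(400,400),interpolation=cv2.INTER_CUBIC)]))
print(bot.current_clock())
```

```text
[ 0.59761425 -0.20725849  0.14748819]
-0.05 [-0.004  -0.0499  0.0001] u -0.43 n 0.4 z -0.23
-0.03 [-0.0023 -0.0299  0.0001] u -0.01 n -0.67 z 0.01
-0.022 [-0.0018 -0.0218  0.    ] u 0.57 n -0.52 z 0.41
-0.015 [-0.0012 -0.0149  0.    ] u -0.59 n 0.84 z -0.5
-0.008 [-0.0006 -0.0079 -0.    ] u 0.02 n -0.37 z 0.41
-0.004 [-0.0003 -0.0039 -0.    ] u 0.01 n 0.04 z 0.31
-0.002 [-0.0002 -0.0019 -0.    ] u 0.74 n -0.17 z -0.09
-0.001 [-0.0001 -0.001   0.    ] u -0.09 n -0.35 z -0.02
0 [-0.  0. -0.] u -0.7 n -0.31 z 0.34
0.0007 [0.0001 0.0007 0.    ] u 0.07 n -0.55 z -0.33
0.0014 [0.0001 0.0014 0.    ] u -0.36 n -0.12 z 0.3
0.002 [ 0.0002  0.002  -0.    ] u 0.54 n 0.36 z -0.36
0.0025 [ 0.0002  0.0025 -0.    ] u -1.18 n -0.07 z -0.54
15.3
```

View pics/p4.png

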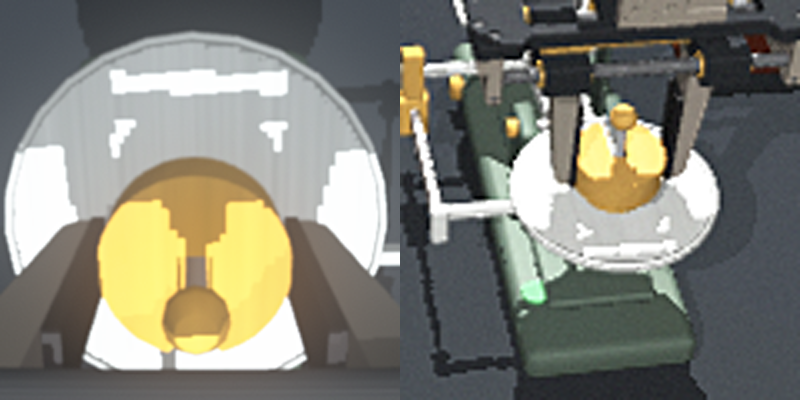

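Run:
```python
from h import *
from workcell import bot
c=pickle.load(open('c4.pkl','rb'))['wrist']
F=np.load('F.npy');b=np.pi/2-.08;u=np.array([np.cos(b),np.sin(b)]);n=np.array([u[1],-u[0]]);z=.1375+.004+.003
S=plane(c,(277.5,257.5),.1605)[:2];K=plane(c,(180+195.5/2,130+321/2),.1885)[:2]
print('slot end rel F',(S-F)@u,'knob rel F',(K-F)@u,(K-F)@n)
bot.hold(.2)
def fr(k=8):
    v=[]
    for _ in range(k): bot.hold(.03);v.append(bot.current_contact_force())
    return np.mean(v,0)
# free reference: 2.5 mm now; compare averaged force over further half-mm steps
for s in(.0025,.003,.0035,.004,.0045,.005):
    bot.line_to([*(F+u*s),z],max_speed=.02);f=fr();print(s,(f[:2]@u).round(2),(f[:2]@n).round(2),f[2].round(2))
    if abs(f[:2]@u)>1.2:break
print(bot.current_clock())
```

```text
slot end rel F -0.0031432424084789808 knob rel F 0.0009003765649772721 -1.3636501587528868e-05
0.0025 -0.05 -0.17 -3.26
0.003 -0.65 0.23 -3.16
0.0035 -3.82 -0.4 -3.74
17.05
```

Contact with the slot's end is at about 3.1 mm. I back off 0.6 mm, lower by force, release and lift.

Run:
```python
from h import *
from workcell import bot
F=np.load('F.npy');b=np.pi/2-.08;u=np.array([np.cos(b),np.sin(b)]);n=np.array([u[1],-u[0]]);P=F+u*.0025
def fr(k=5):
    v=[]
    for _ in range(k): bot.hold(.03);v.append(bot.current_contact_force())
    return np.mean(v,0)
bot.line_to([*P,.1445],max_speed=.02)
for z in(.1430,.1422,.1417,.1412,.1407,.1402,.1397):
    bot.line_to([*P,z],max_speed=.02);f=fr();print(z,(f[:2]@u).round(2),(f[:2]@n).round(2),f[2].round(2))
    if f[2]>-2.7 :break
o=bot.current_opening();bot.set_gripper(o+.03);bot.set_gripper(.72)
bot.hold(.3);bot.line_to([*P,.27],max_speed=.15)
d={k:bot.read_camera(k) for k in('scene','side','wrist')};pickle.dump(d,open('c5.pkl','wb'))
cv2.imwrite('pics/p5.png',np.hstack([cv2.resize(d['wrist']['pixels'][100:300,180:380],(400,400),interpolation=cv2.INTER_CUBIC),cv2.resize(d['side']['pixels'][150:310,260:420],(400,400),interpolation=cv2.INTER_CUBIC)]))
print(bot.current_clock())
```

```text
0.143 0.12 0.19 -3.14
0.1422 -0.2 -0.13 -3.17
0.1417 -0.12 0.25 -3.03
0.1412 0.43 -1.49 0.24
21.0333
```

View pics/p5.png

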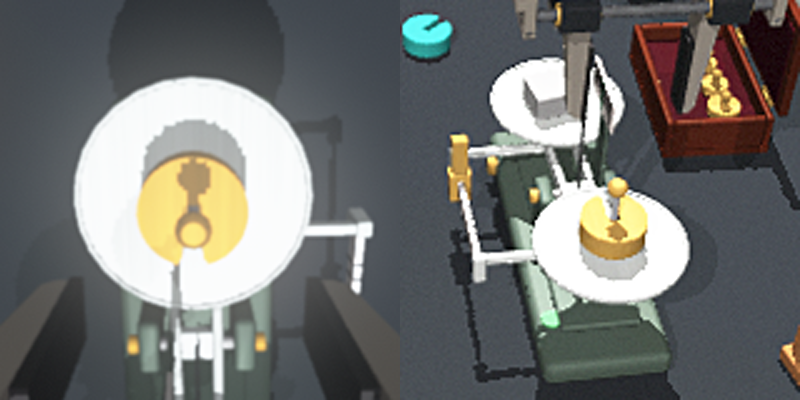

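The mass sits on the foot with the stem in its slot, and the load pan is still low. Now the poise: fingers shut, approach from the load side, with the pointer read in the scene and side cameras against its start (known to be −0.12 rad).

```bash
cat >> h.py <<'E'
F0=np.array([.60313,-.13212]);B=np.pi/2-.08;U=np.array([np.cos(B),np.sin(B)]);N=np.array([U[1],-U[0]]);C=F0+.105*U
def tip(c,n):
    x,y,w,h=(275,188,20,22) if n=='scene' else (322,155,26,34)
    im=c['pixels'][y:y+h,x:x+w].astype(float);wt=np.clip(im[...,2]-np.maximum(im[...,0],im[...,1])-30,0,None)
    v,u=np.mgrid[:h,:w];s=wt.sum();return np.array([x+(u*wt).sum()/s,y+(v*wt).sum()/s]) if s>50 else None
def tilts(bot):
    "beam tilt from red-tip shift relative to the start picture (tilt -0.12)"
    d0=pickle.load(open('c0.pkl','rb'));r=[]
    for n in('scene','side'):
        c=bot.read_camera(n);a,b=tip(d0[n],n),tip(c,n)
        X=lambda t:[*(C-U*np.sin(t)*.142),.085+.142*np.cos(t)-.006]
        if a is None or b is None: r.append(None);continue
        ts=np.linspace(-.14,.14,281);e=[np.linalg.norm(proj(c,X(t))-proj(c,X(-.12))-(b-a)) for t in ts]
        r.append((round(ts[np.argmin(e)],3),round(min(e),2),b.round(2).tolist()))
    return r
def tab(c): # tab position along U from side picture
    m,l=blobs(c['pixels'],*YEL,(255,195,345,300),60);return l
E
python3 - <<'E'
from h import *
from workcell import bot
D=pickle.load(open('c5.pkl','rb'))['side']
T=plane(D,(283.8,211.7),.101)[:2];print('C',C,'tab',T,'along',(T-C)@U,'across',(T-C)@N)
D0=pickle.load(open('c0.pkl','rb'))
X=[*(C+U*.017),.221];print([ (tip(D0[n],n),proj(D0[n],X)) for n in('scene','side')])
print(tilts(bot),tab(D))
yaw=B-np.pi/2
p=bot.current_ee_pos();bot.line_to([*p[:2],.34],max_speed=.3)
q=C-.1*N+U*(((T-C)@U)+.042)
bot.set_gripper(0,10)
bot.goto([*q,.3],rv(yaw));bot.line_to([*q,.101],max_speed=.15)
print(bot.current_clock(),bot.current_ee_pos(),bot.current_opening(),tilts(bot))
c=bot.read_camera('side');cv2.imwrite('pics/p6.png',cv2.resize(c['pixels'][120:320,190:430],(720,600),interpolation=cv2.INTER_CUBIC))
E
```

```text
C [ 0.61152104 -0.02745582] tab [0.51113904 0.02330011] along 0.0425716042756189 across -0.10411709228967661
[(array([282.57675906, 196.63326226]), array([282.82247912, 198.59836963])), (array([334.84044444, 171.24755556]), array([336.74681564, 173.4433486 ]))]
[(np.float64(-0.119), np.float64(0.29), [282.55, 196.92]), (np.float64(-0.14), np.float64(17.89), [323.0, 156.9])] [(array([283.4, 216.8]), [279, 204, 10, 27, 185]), (array([338.1, 241.4]), [332, 229, 13, 25, 239])]
27.675 [0.5194044  0.06475566 0.10197868] 0.007019710388851145 [(np.float64(-0.119), np.float64(0.09), [282.55, 196.72]), (np.float64(-0.121), np.float64(0.03), [334.85, 171.2])]
```

View pics/p6.png

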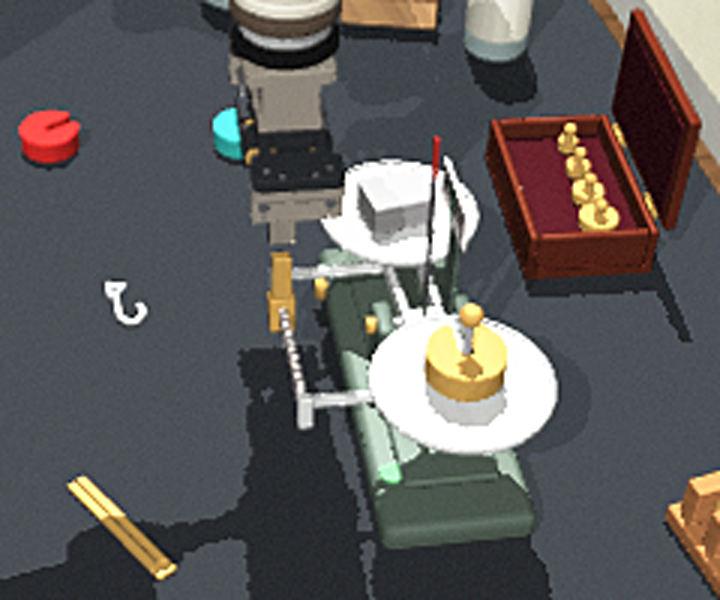

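The shut fingers hang behind the tab on the load side and nothing is touched. Start nudging.

```bash
cat > push.py <<'E'
from h import *
from workcell import bot
def go(s,v): bot.line_to([*(C-.102*N+U*s),.102],max_speed=v)
def nudge(L0,L,settle):
    "slow push of TCP (along U) from near L0 to L, back off 17 mm, settle, read"
    go(L0+.003,.08);go(L,.025);f=bot.current_contact_force()[:2]@U
    go(L+.017,.08);bot.hold(settle);t=tilts(bot)
    print('L',round(L,4),'f',f.round(1),t,round(bot.current_clock(),1),flush=True);return t[0][0]
E
python3 - <<'E'
from push import *
L=.066;t=nudge(L,L-.008,.3)
if t<-.113:
    L-=.008
    for _ in range(7):
        t=nudge(L,L-.009,.3);L-=.009
        if t>-.113 or bot.current_clock()>50:break
print(L,t)
E
```

```text
L 0.058 f 0.7 [(np.float64(-0.119), np.float64(0.16), [282.54, 196.8]), (np.float64(-0.122), np.float64(0.04), [334.85, 171.17])] 29.5
L 0.049 f 0.9 [(np.float64(-0.121), np.float64(0.12), [282.64, 196.51]), (np.float64(-0.121), np.float64(0.02), [334.84, 171.21])] 31.3
L 0.04 f -0.0 [(np.float64(-0.12), np.float64(0.11), [282.56, 196.53]), (np.float64(-0.12), np.float64(0.01), [334.84, 171.24])] 33.0
L 0.031 f 0.5 [(np.float64(-0.1), np.float64(0.21), [281.37, 196.5]), (np.float64(-0.11), np.float64(0.16), [335.14, 171.55])] 34.7
0.031 -0.1
```

Run:
```python
from push import *
bot.hold(1.0);print(tilts(bot))
L=.031;t=nudge(L,L-.007,1.5);L-=.007
if t<-.03: 
    t=nudge(L,L-max(.001,-t/.0085*.001*.75),1.5)
print(t)
c=bot.read_camera('side');pickle.dump(c,open('c7.pkl','wb'));print(tab(c))
```

```text
[(np.float64(-0.122), np.float64(0.03), [282.72, 196.65]), (np.float64(-0.12), np.float64(0.02), [334.84, 171.23])]
L 0.024 f 0.6 [(np.float64(-0.092), np.float64(0.09), [280.89, 196.67]), (np.float64(-0.093), np.float64(0.12), [335.34, 172.19])] 38.6
L 0.0159 f 0.4 [(np.float64(-0.047), np.float64(0.14), [278.08, 196.91]), (np.float64(-0.051), np.float64(0.35), [336.14, 173.73])] 41.5
-0.047
[(array([286.2, 229.1]), [282, 216, 10, 27, 191]), (array([337.9, 244.6]), [331, 232, 14, 25, 244])]
```

Run:
```python
from push import *
L=.0159
d=.0055
while bot.current_clock()<60:
    t=nudge(L,L-d,1.5);L-=d
    if t>-.011:break
    d=max(.0008,-t/.0085*.001)
```

```text
L 0.0104 f 0.2 [(np.float64(-0.01), np.float64(0.03), [275.85, 197.34]), (np.float64(-0.007), np.float64(0.3), [336.72, 175.6])] 44.3
```

```bash
sed -i 's/(275,188,20,22)/(262,188,33,22)/' h.py
python3 - <<'E'
from push import *
print(tilts(bot),bot.current_ee_pos())
p=bot.current_ee_pos();
R0=Ro.from_rotvec(rv(B-np.pi/2+np.pi)).as_matrix()
for th in(.5,.8):
    for s in(1,-1):
        R=Ro.from_rotvec(s*th*np.array([*U,0])).as_matrix()@R0
        for back in(.12,.18):
            q=[*(C-back*N),.36]
            print(th,s,back,R[:,2].round(2),-R[:,1].round(2),bot.inverse_kinematics(q,Ro.from_matrix(R).as_rotvec()))
d={k:bot.read_camera(k) for k in('scene',)}
cv2.imwrite('pics/p8.png',cv2.resize(d['scene']['pixels'][180:290,200:350],(750,550),interpolation=cv2.INTER_CUBIC))
E
```

```text
[(np.float64(-0.01), np.float64(0.08), [275.82, 197.27]), (np.float64(-0.004), np.float64(0.25), [336.71, 175.75])] [0.51203509 0.00799334 0.10198513]
0.5 1 0.12 [-0.48  0.04 -0.88] [ 0.87 -0.07 -0.48] [-0.2332663   0.30159044  1.22290765 -0.08542546  2.11053737  1.39207072]
0.5 1 0.18 [-0.48  0.04 -0.88] [ 0.87 -0.07 -0.48] [-0.24919341  0.14107084  1.40951726 -0.0927547   2.08313441  1.37642091]
0.5 -1 0.12 [ 0.48 -0.04 -0.88] [ 0.87 -0.07  0.48] [-0.37895191 -0.56021538  2.0049871   0.15096325  1.21938526  1.25433958]
0.5 -1 0.18 [ 0.48 -0.04 -0.88] [ 0.87 -0.07  0.48] [-0.44826263 -0.76162508  2.11475091  0.17907481  1.32099785  1.19956884]
0.8 1 0.12 [-0.72  0.06 -0.7 ] [ 0.69 -0.06 -0.72] [-0.21683639  0.52693214  1.04246468 -0.139737    2.36260475  1.37539427]
0.8 1 0.18 [-0.72  0.06 -0.7 ] [ 0.69 -0.06 -0.72] [-0.22937075  0.36116904  1.26122424 -0.14474678  2.30836739  1.36861502]
0.8 -1 0.12 [ 0.72 -0.06 -0.7 ] [ 0.69 -0.06  0.72] [-0.47385785 -0.84292339  2.26487631  0.33639714  0.98628729  1.09835899]
0.8 -1 0.18 [ 0.72 -0.06 -0.7 ] [ 0.69 -0.06  0.72] None
```

View pics/p8.png

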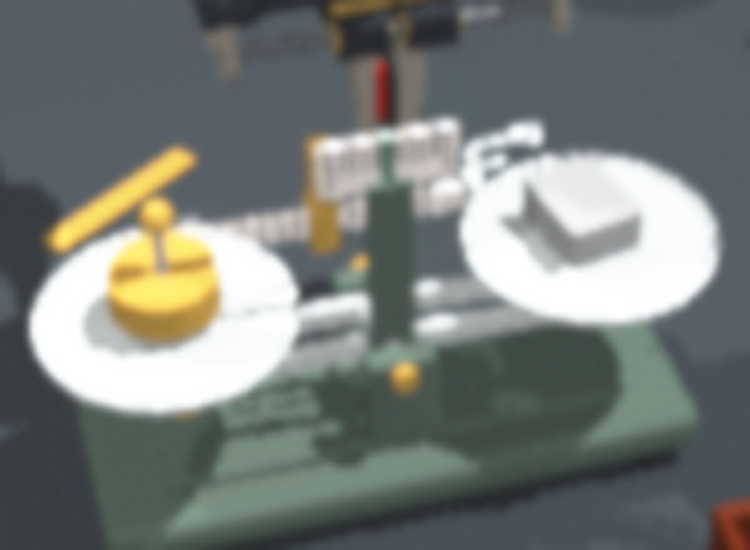

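The scene view shows the mass flat on the foot with the stem in its slot, the block untouched and the red tip at crop (382,90), about at the green mark (387,145) allowing for parallax. Tilt reads −0.010 and −0.004. I back away, recheck that it is still, and hand in.

Run:
```python
from push import *
go(.055,.1);p=bot.current_ee_pos();bot.line_to([*p[:2],.3],max_speed=.2)
bot.hold(1.2);t=tilts(bot);print(t);bot.hold(.8);t2=tilts(bot);print(t2,bot.current_clock(),bot.current_contact_force().round(2))
if all(abs(x[0])<.015 for x in t+t2): bot.job_done();print('done')
```

```text
[(np.float64(-0.004), np.float64(0.18), [275.44, 197.23]), (np.float64(0.001), np.float64(0.18), [336.72, 175.99])]
[(np.float64(-0.004), np.float64(0.11), [275.44, 197.3]), (np.float64(0.002), np.float64(0.17), [336.71, 176.01])] 48.25 [-0.03 -0.23  0.74]
the job is handed in; nothing more can be done
done
```

The steel block is weighed and the job is handed in at about 48 s. The large brass mass is on the weight-pan stem, slot home and resting on the carrier foot. The poise was moved by slow nudges with the fingers shut until the beam floated level.

**Last checks:** With the arm clear of everything, the two cameras read the beam tilt as −0.004 rad (scene) and +0.001 to +0.002 rad (side). Those readings held steady over 0.8 s. The block was still in place in the last scene view.

**Disagreements and limits:**
- **Camera agreement:** The cameras differed by about 0.005 rad, well inside the 0.02 tolerance. I took tilt from the red tip's shift since the start, assuming it began at the −0.12 stop. I did not get a close frontal view of the green mark.
- **Forces on the balance:** Finding the slot's end pressed on the stem with about 3.8 N. Setting the mass down took its whole 3.3 N weight in the last half millimetre before release.
- **Poise readings:** One nudge briefly read −0.10 before the beam settled back to the stop, so I waited longer before each later reading.

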